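Fetch the check weight from its sliding-lid case for the exhibit balance

TASK

The exhibit balance needs its daily check: press a fingertip on the lid of the wooden weight case, just firmly enough to carry it along, and slide it along its grooves, without forcing it, until it can be taken hold of; draw it right out and lay it flat on the desk without dropping it. Then lift the largest weight out by its knob and set it upright and gently in the middle of the balance pan. Leave the two smaller weights in the case and the exhibits where they lie, and do not lean on the balance.

Things in the scene. Friction and masses are not known exactly. Their poses are not given: they have to be found in the camera images.
- case: Wood weight case screwed to the desk, 82 wide (x), 138 long (y), 75 high. Origin: centre of underside. Side walls 10 thick, 62 apart, with grooves 4.5 deep, 60 to 70 above the desk, under 5 thick lips, open only at the -y (front) end, where the lid leaves over the 58 high, 10 thick front wall. Back wall full-height. A brass spring on the front wall pushes the lid's front up (6 N), so it drags.
- lid: Loose plain wood lid, 68 wide (x), 127 long (y), 8 thick, 65 g, lines across its top. Origin: centre of underside; axes as the case's while in the grooves. Closed: underside 60 to 62 above the desk, top below the case's rim, -y end flush with the case's front end or up to 6 out, so no edge can be gripped: first slide it by a finger on its top. Play in the grooves: 1.5 to each side, 2 in height.
- lid_mid (a point): The lid's centre, half-way through its thickness (4 above its underside); axes as the lid.
- weight_large: The largest check weight. Origin: centre of its underside.
- weight_large_mid (a point): Largest check weight (steel, 200 g), under the lid in the well nearest the case's back (+y) end, standing 10 above the desk: body 32 across, 30 high; neck 8 across, 6 high; knob on top 12 across, 12 high; 48 high in all. Wells are 14 deep. This point: on its axis, half-way up (24 above its underside).
- weight_medium: The middle check weight (steel, 100 g, 25 across, 40 high, knob 10 across) in the middle well, 38 mm from the large one. Origin: centre of its underside. It stays where it is.
- weight_small: The smallest check weight (steel, 50 g, 20 across, 33 high, knob 9 across) in the well nearest the open end. Origin: centre of its underside. It stays where it is.
- balance: Laboratory balance, white, 220 deep (x) by 150 wide (y), fixed to the desk, display and keys on the side towards -x. Origin: centre of its underside.
- pan (a point): Centre of the top face of the balance's round steel pan, 120 across, 70 above the desk.
- phone: Mobile telephone lying flat, an exhibit, 74 by 155 by 8. Origin: centre of its underside.
- coins: Short stack of coins, an exhibit, 27 across and 20 high. Origin: centre of its underside.
- vials: White tray of small pink-capped tubes, an exhibit, 70 by 130, 45 high. Origin: centre of its underside.
Mind the look-alikes: they are no part of the job. Leave any blue or red look-alike of the lid alone.

How it is judged:
On the way, in this order (a step that is already met when the one before it is completed fails the run):
1. the lid is slid out along its grooves until it is clear of the case (y of lid_mid in the frame of case below -0.125 m), for 0.05 s.
2. the lid lies flat on the desk, let go (height (world z) of lid_mid below 0.009 m and angle between the z axis of lid_mid and the z axis of case, either way round below 0.1 rad and contact force between the fingers and lid below 0.1 N and linear speed of lid below 0.02 m/s), for 0.1 s.
3. the largest weight is lifted out of the case (height (world z) of weight_large above 0.068 m and contact force between the fingers and weight_large above 0.5 N), for 0.05 s.
At the end, for the whole second after the job is handed in: The largest weight stands upright (within 0.1 rad), at rest on the balance pan, its axis within 25 mm of the pan's centre; the lid lies flat on the desk (within 0.1 rad, its centre under 9 mm high), at rest; the two smaller weights stand in their wells (within 10 mm of where they were) (horizontal distance between weight_large_mid and pan below 0.025 m and z of weight_large_mid in the frame of pan between 0.02 and 0.028 m and angle between weight_large_mid's own z axis and vertical below 0.1 rad and linear speed of each of weight_large, lid below 0.01 m/s and height (world z) of lid_mid below 0.009 m and angle between the z axis of lid_mid and the z axis of case, either way round below 0.1 rad and distance of each of weight_medium, weight_small from where it was at the start of the episode below 0.01 m); the robot touches nothing.
It fails at once if an exhibit (phone, coins, tray of tubes) is pushed more than 20 mm (distance of any of phone, coins, vials from where it was at the start of the episode above 0.02 m).
It fails at once if the lid is forced: more than 45 N between it and the case (contact force between lid and case above 45 N).
It fails at once if the lid is dropped or flung (faster than 0.5 m/s with no finger on it) (linear speed of lid above 0.5 m/s and contact force between the fingers and lid below 0.1 N).
It fails at once if the largest weight is dropped (faster than 0.5 m/s with no finger on it) or banged down on the balance (over 80 N) ((linear speed of weight_large above 0.5 m/s and contact force between the fingers and weight_large below 0.1 N) or contact force between weight_large and balance above 80 N).
It fails at once if the robot leans on the balance with more than 30 N (contact force between any of the fingers, the arm and balance above 30 N).
It also fails if it takes over 72 s, if anything falls off the work surface, if the arm or the gripper's body presses on something with over 40 N, if the wrist force passes 120 N, or if a joint passes its speed limit or range.

ROBOT

A 6-joint arm with a two-finger parallel gripper is mounted at the origin on the work surface. World frame = base frame: x ahead of the robot, y to its left, z up, the work surface at z = 0. Lengths are in m, angles in rad, forces in N, time in s.
With the tool pointing down it reaches from about 0.4 to 0.825 m from the base axis. Payload 7 kg.
Tool frame: the origin (TCP) lies on the centre line of the jaws, within the pads' length; the fingertips stand arm.tip_reach ahead of it and the grasp point (between the pads) lies 5 mm behind it (arm.tip_reach is the distance from the TCP to the fingertips, in m); z points along the fingers, y is the line along which they close (so a half turn about z gives the same grasp; the last joint's range is limited). The gripper opens to 88 mm and grips with 3 to 60 N. Pads are 19 mm wide; open, the fingers measure 130 mm over their backs; the gripper's body (78 mm by 193 mm) begins 47 mm behind the grasp point.
Start: joints at [-1.008, 0.359, 0.012, 0, -1.224, -0.288], TCP at [0.183, -0.65, 0.241] pointing down, gripper open.
Joint ranges: [-3.07, 3.07], [-1.43, 2.12], [-1.02, 1.25], [-3.03, 1.67], [-3.05, -0], [-3.03, 3.03]. Speed limits (rad/s): [2.39, 2.39, 3.01, 3.14, 3.14, 3.14].

INTERFACE

Orientations are given as [roll, pitch, yaw] about the fixed x, y, z axes, in that order (R = Rz(yaw) Ry(pitch) Rx(roll)).
In Python, from station import status, optics, order, arm gives the robot as it stands. The module is installed in compiled form; this text tells all that it offers.
- The arm moves only by the shell command python3 -m jog 'ROWS' [FORCE]. ROWS is JSON, a list of rows, each a list of 3 entries, a list of its own where there are three numbers: the gripper command: -1 is shut, 1 is fully open, values between are in proportion, then the shift along the tool's x, y, z in mm, then the turn about the tool's z in rad. A call has 1 to 20 rows; each row is the pose to reach, as a shift and turn from the pose commanded when the call began, along the tool's axes at that moment; what a row does not reach only later rows make up. A row lasts 1/8 s, in which the tool goes at most 62.5 mm and 10.7 degrees, less where a joint would pass 70% of its speed; a pose out of reach is approached as far as the arm can. A call with a gripper value outside its range is refused whole. The fingers move at their own pace and stop on an object; FORCE is the grip in N (left out, the last holds). Time passes only in rows, so rows that repeat a pose let the fingers close. It gives the time, the measured TCP pose, the force, the opening and the grip force at its end, in the units of the state.
- status.get_state(): the state, without advancing time (a new reading comes with each control period).
- optics.grab_frame(name): name is "scene" or "top" or "wrist"; returns a dict with "color" (480x640x3 uint8, red, green, blue), "mtx" (3x3 intrinsics, pixels), "cam_to_world" (4x4, takes a point from camera to world coordinates). Camera axes: x right, y down, z forward; pixel columns grow to the right and rows downward; lengths in m; the calibration is good to about 2 mm. A picture is of the moment at which its call begins. There is no depth.
- order.job_done(): hands the job in; it is judged then, once.
The state is a dict: "t": time; "q": joint angles; "qd": joint speeds; "joint_efforts": joint torques, N m; "eef_pos": TCP position; "ee_rot": TCP orientation; "force": force on the tool from outside, world axes, zero at the start; "moment": the same for the moment, N m; "width": finger opening in m; "gripper_force": force on a finger pad.
Only numpy, scipy, OpenCV 4.12 (cv2) and the standard library are available. Lean on these libraries where they do the work, as an engineer would, in place of code of your own. Each camera call takes 0.05 s, during which the arm holds its last target. There are 200 camera calls.

## Working session

There is one attempt and no reset: what is moved stays moved. The work goes in short steps, Python scripts to look and compute and a shell command to move; the robot and the scene stay as the last step left them, time stands still between calls to the robot, and variables do not carry over. Pictures are saved under pics/ and viewed, at most 13 in all, crops included, and the job is handed in when it is done.

```bash
mkdir -p pics
python3 - <<'E'
from station import status,optics,arm
import cv2,numpy as np
s=status.get_state(); print({k:np.round(v,3).tolist() for k,v in s.items()},arm.tip_reach)
for n in("scene","top"):
    f=optics.grab_frame(n); cv2.imwrite(f"pics/{n}0.png",f["color"][:,:,::-1]); print(n,f["mtx"].tolist(),np.round(f["cam_to_world"],4).tolist())
E
```

```text
{'t': 0.0, 'q': [-1.008, 0.359, 0.011, -0.0, -1.224, -0.288], 'qd': [0.001, -0.001, -0.0, 0.001, -0.002, -0.001], 'joint_efforts': [0.0, -58.272, 29.306, 6.997, 0.007, -0.0], 'eef_pos': [0.183, -0.649, 0.24], 'ee_rot': [3.14, -0.0, -2.867], 'force': [0.521, -0.409, 0.48], 'moment': [-0.038, 0.014, 0.023], 'gripper_force': 0.0, 'width': 0.088} 0.014
scene [[526.8894572797656, 0.0, 317.2381481883587], [0.0, 526.8894572797656, 239.74956944831146], [0.0, 0.0, 1.0]] [[0.7874, 0.3575, -0.5021, 1.0823], [0.6162, -0.438, 0.6545, -0.6066], [0.0141, -0.8248, -0.5652, 0.6627], [0.0, 0.0, 0.0, 1.0]]
top [[574.5321581060153, 0.0, 325.44785953105196], [0.0, 574.5321581060153, 243.21079700614675], [0.0, 0.0, 1.0]] [[0.011, -0.9959, 0.0902, 0.4768], [-0.9998, -0.0123, -0.0137, 0.04], [0.0148, -0.0901, -0.9958, 1.2925], [0.0, 0.0, 0.0, 1.0]]
```

View pics/top0.png

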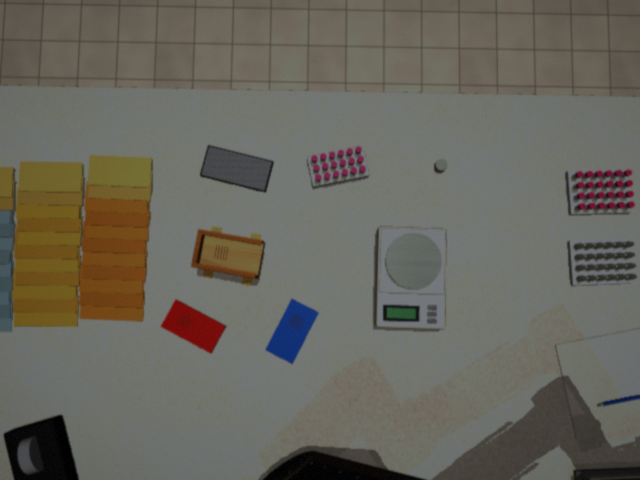

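View pics/scene0.png

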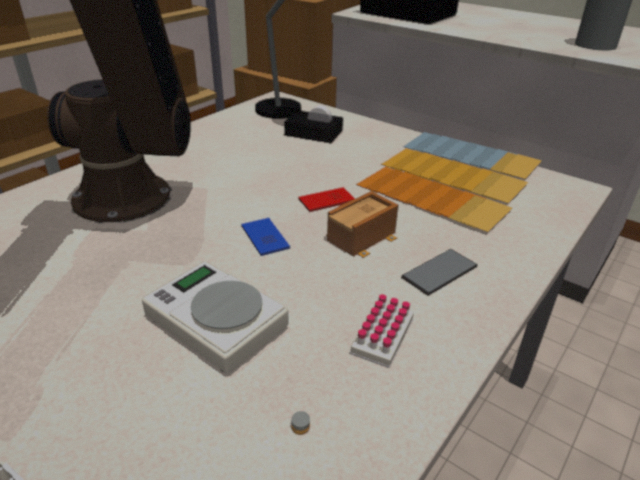

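The top view shows the case at about (229,256), its open end to the right (−y), with the lid lines near (221,254). The pan is at (413,261), the red and blue look-alikes at (194,326) and (292,331), the phone at (237,168), the tray at (338,167) and the coins at (440,166). The scene view agrees.

```bash
cat > h.py <<'E'
import numpy as np,cv2
from station import status,optics
def ray(f,px,z):
    px=np.atleast_2d(np.array(px,float)); M=f["cam_to_world"]
    d=np.c_[px,np.ones(len(px))]@np.linalg.inv(f["mtx"]).T@M[:3,:3].T
    return M[:3,3]+d*((z-M[2,3])/d[:,2:])
def proj(f,P):
    M=f["cam_to_world"]; c=(np.atleast_2d(P)-M[:3,3])@M[:3,:3]; p=c@f["mtx"].T; return p[:,:2]/p[:,2:]
def shift(P,st=None):  # tool-axes shift (mm) from current TCP to world P
    from scipy.spatial.transform import Rotation as R
    s=status.get_state(); return R.from_euler('xyz',s['ee_rot']).inv().apply(np.array(P)-s['eef_pos'])*1e3
E
python3 - <<'E'
from h import *
f=optics.grab_frame("top")
for n,p,z in (("lidlines",(221,254),.07),("pan",(413,261),.07),("phone",(237,168),.008),("tray",(338,167),.04),("blue",(292,331),0.005),("red",(194,326),.005)): print(n,ray(f,p,z).round(3))
h=cv2.cvtColor(f["color"],cv2.COLOR_RGB2HSV); m=cv2.inRange(h,(3,90,30),(28,255,255))
m[:,:160]=0;m[:215]=0;m[295:]=0;m[:,300:]=0
m=cv2.morphologyEx(m,cv2.MORPH_OPEN,np.ones((9,9)))
c=max(cv2.findContours(m,0,1)[0],key=cv2.contourArea); r=cv2.minAreaRect(c); b=cv2.boxPoints(r); print(r)
P=ray(f,b,.075); print(P.round(3)); print(P.mean(0),np.linalg.norm(np.diff(P,axis=0),axis=1))
cr=f["color"][220:295,180:280,::-1]; cv2.imwrite("pics/c1.png",cv2.resize(cr,None,fx=7,fy=7,interpolation=cv2.INTER_CUBIC))
E
```

```text
lidlines [[0.562 0.245 0.07 ]]
pan [[ 0.552 -0.164  0.07 ]]
phone [[0.762 0.225 0.008]]
tray [[ 0.76  -0.003  0.04 ]]
blue [[0.397 0.094 0.005]]
red [[0.406 0.311 0.005]]
((230.39630126953125, 255.3068389892578), (62.3524284362793, 42.33168411254883), 9.92624568939209)
[[0.525 0.296 0.075]
 [0.614 0.283 0.075]
 [0.593 0.152 0.075]
 [0.504 0.166 0.075]]
[0.55902076 0.22425771 0.075     ] [0.08968368 0.1325745  0.08966144]
```

View pics/c1.png

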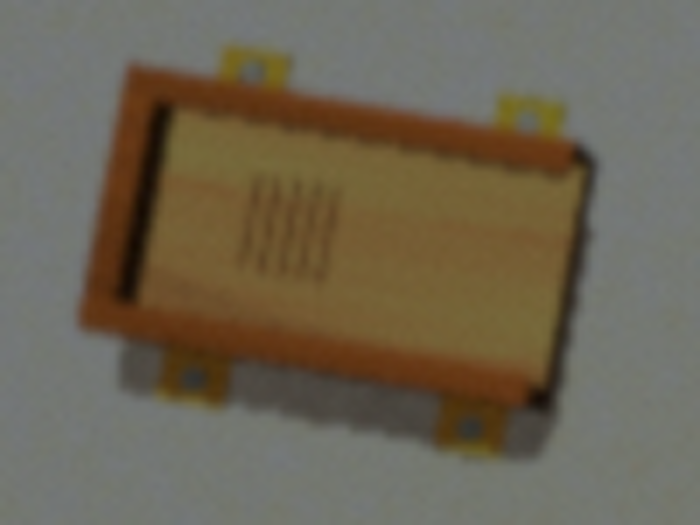

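The close crop shows the case rim corners at crop pixels (130,68), (82,327), (545,402) and (592,155). The lid lines are around (290,225), and the front end is open on the right.

Run:
```python
from h import *
f=optics.grab_frame("top")
c=np.array([(130,68),(82,327),(545,402),(592,155)])/7.+[180,220]-.43
P=ray(f,c,.075); print(P.round(4)); print(P.mean(0),np.linalg.norm(P-np.roll(P,-1,0),axis=1))
y=(P[0]+P[1]-P[2]-P[3]); print("yaw",np.arctan2(-y[0],y[1]))
C=P.mean(0); print(shift([.56,-.25,.24]),shift([C[0],C[1],.24]))
h=cv2.cvtColor(f["color"],cv2.COLOR_RGB2HSV)
```

```text
[[0.6135 0.2941 0.075 ]
 [0.5346 0.3061 0.075 ]
 [0.5136 0.1661 0.075 ]
 [0.5887 0.1535 0.075 ]]
[0.56260466 0.22995526 0.075     ] [0.07974035 0.1415771  0.07609782 0.14279085]
yaw -0.16178742749572464
[-4.71166335e+02  2.82140449e+02  2.18632833e-01] [-6.03896544e+02  7.43384758e+02  6.81283096e-01]
```

```bash
python3 -m jog '[[-1,[-470,282,0],-0.18],[-1,[-470,282,0],-0.36],[-1,[-470,282,0],-0.54],[-1,[-470,282,0],-0.72],[-1,[-470,282,0],-0.9],[-1,[-470,282,0],-1.13],[-1,[-470,282,0],-1.13],[-1,[-470,282,0],-1.13],[-1,[-604,743,0],-1.13],[-1,[-604,743,0],-1.13],[-1,[-604,743,0],-1.13],[-1,[-604,743,0],-1.13],[-1,[-604,743,0],-1.13],[-1,[-604,743,0],-1.13],[-1,[-604,743,0],-1.13],[-1,[-604,743,0],-1.13],[-1,[-604,743,0],-1.13],[-1,[-604,743,0],-1.13]]'
python3 - <<'E'
from h import *
f=optics.grab_frame("wrist"); cv2.imwrite("pics/w1.png",f["color"][:,:,::-1]); print(f["mtx"].round(1).tolist(),f["cam_to_world"].round(4).tolist())
E
```

```text
t: 2.45
eef_pos: [0.5626, 0.2303, 0.24]
ee_rot: [3.141, -0.001, -1.735]
force: [1.6, -0.6, -0.0]
width: 0.0002
gripper_force: 0.0
[[377.4, 0.0, 320.2], [0.0, 377.4, 243.9], [0.0, 0.0, 1.0]] [[-0.9866, 0.1559, 0.0478, 0.5504], [0.1631, 0.9436, 0.2881, 0.1523], [-0.0002, 0.2921, -0.9564, 0.3837], [0.0, 0.0, 0.0, 1.0]]
```

View pics/w1.png

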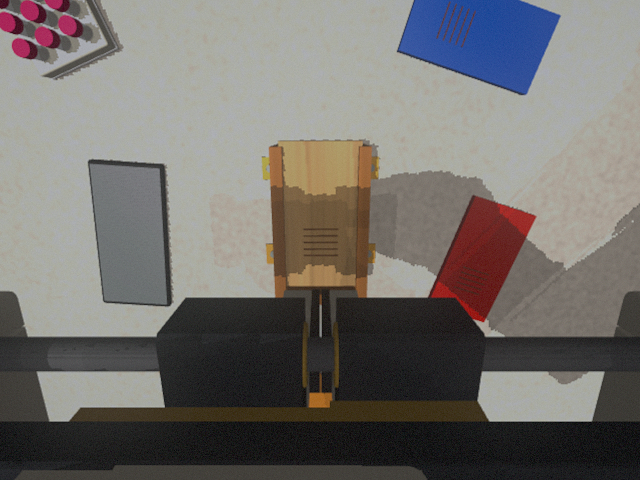

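The wrist view shows the case's front end at the top, with rim corners at about (269,147) and (371,147). The lid's front edge is at y≈140 (x 279–367), its back edge at y≈289, and its lines at (320,241).

Run:
```python
from h import *
f=optics.grab_frame("wrist")
for n,p,z in (("rimL",(269,147),.075),("rimR",(371,147),.075),("rimLback",(271,285),.075),("rimRback",(368,285),.075),("lidfL",(279,140),.068),("lidfR",(367,141),.068),("lidback",(320,289),.069),("lines",(320,241),.069)): print(n,ray(f,p,z).round(4))
```

```text
rimL [[0.5927 0.1583 0.075 ]]
rimR [[0.5129 0.1716 0.075 ]]
rimLback [[0.6151 0.2747 0.075 ]]
rimRback [[0.5303 0.2888 0.075 ]]
lidfL [[0.5846 0.1545 0.068 ]]
lidfR [[0.5146 0.1669 0.068 ]]
lidback [[0.5733 0.2882 0.069 ]]
lines [[0.5659 0.2435 0.069 ]]
```

```bash
python3 -m jog '[[-1,[-32,0,60],0],[-1,[-32,0,120],0],[-1,[-32,0,146],0],[-1,[-32,0,150],0],[-1,[-32,0,152],0],[-1,[-32,0,152],0]]'
```

```text
t: 3.3
eef_pos: [0.5691, 0.2611, 0.0904]
ee_rot: [-3.14, 0.002, -1.737]
force: [0.1, -0.6, -0.1]
width: 0.0006
gripper_force: 0.0
```

```bash
python3 -m jog '[[-1,[0,0,3],0],[-1,[0,0,5],0],[-1,[0,0,6],0],[-1,[0,0,6],0]]'; python3 -m jog '[[-1,[0,0,1],0],[-1,[0,0,1],0]]'; python3 -m jog '[[-1,[0,0,1],0],[-1,[0,0,1],0]]'
```

```text
t: 3.8
eef_pos: [0.5682, 0.261, 0.0828]
ee_rot: [-3.141, -0.0, -1.737]
force: [-0.2, -0.2, 2.8]
width: 0.0001
gripper_force: 1.4
t: 4.05
eef_pos: [0.5683, 0.261, 0.0826]
ee_rot: [-3.141, 0.0, -1.736]
force: [-3.1, -0.9, 9.9]
width: 0.0004
gripper_force: 4.8
t: 4.3
eef_pos: [0.5686, 0.261, 0.0825]
ee_rot: [-3.14, 0.001, -1.736]
force: [-4.5, -2.2, 15.3]
width: 0.0004
gripper_force: 7.6
```

```bash
python3 -m jog '[[-1,[1,0,0],0],[-1,[2,0,0],0],[-1,[3,0,0],0],[-1,[4,0,0],0],[-1,[5,0,0],0],[-1,[6,0,0],0],[-1,[6,0,0],0]]'
python3 - <<'E'
from h import *
f=optics.grab_frame("wrist"); cv2.imwrite("pics/w2.png",f["color"][:,:,::-1])
E
```

```text
t: 5.18
eef_pos: [0.5694, 0.2574, 0.0827]
ee_rot: [-3.137, 0.005, -1.735]
force: [-0.3, 4.5, 8.4]
width: 0.0003
gripper_force: 4.4
```

View pics/w2.png

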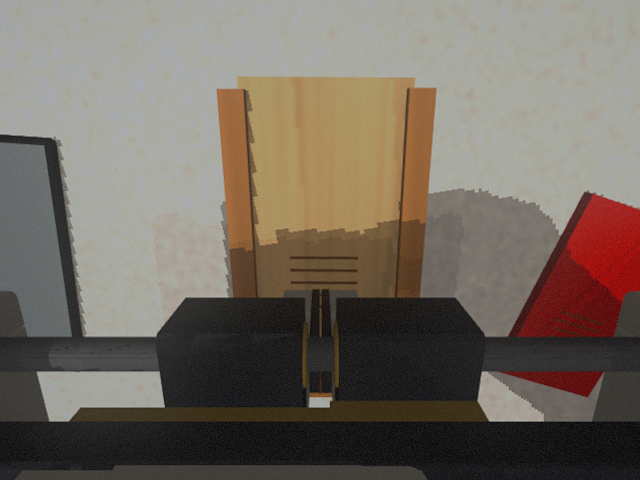

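The lid's front edge is at y≈76 and the case's rim front at y≈88. I'll write a helper that measures how far the lid sticks out.

```bash
cat >> h.py <<'E'
F=np.array([.5528,.165]); A=np.array([-.164,-.986])   # case front mid, outward axis
def lidout():
    f=optics.grab_frame("wrist"); s=cv2.cvtColor(f["color"],cv2.COLOR_RGB2HSV)[:,300:340,1].mean(1)
    y=int(np.argmax(s>85)); p=ray(f,(320,y),.069)[0]
    st=status.get_state(); print("row",y,"sat",s[max(y-3,0):y+3].round(),"lid front out mm",((p[:2]-F)@A*1e3).round(1),"force",st["force"].round(1),"tcp along",((st["eef_pos"][:2]-F)@A*1e3).round(1))
E
python3 -c "from h import *;lidout()"
python3 -m jog '[[-1,[2,0,0.5],0],[-1,[3,0,1],0],[-1,[4,0,1],0],[-1,[5,0,1],0],[-1,[6,0,1],0],[-1,[7,0,1],0],[-1,[8,0,1],0]]';python3 -c "from h import *;lidout()"
```

```text
row 77 sat [ 13.  11.  34.  88. 114. 111.] lid front out mm 3.9 force [0.3 5.  9.1] tcp along -93.8
t: 6.15
eef_pos: [0.5686, 0.2504, 0.0827]
ee_rot: [-3.136, 0.006, -1.735]
force: [-2.0, 6.8, 14.5]
width: 0.0002
gripper_force: 6.9
row 78 sat [  7.  16.  71. 114. 110. 110.] lid front out mm 10.5 force [ 0.2  5.3 13.2] tcp along -86.7
```

```bash
python3 -m jog '[[-1,[3,0,0],0],[-1,[6,0,0],0],[-1,[9,0,0],0],[-1,[12,0,0],0],[-1,[15,0,0],0],[-1,[18,0,0],0],[-1,[20,0,0],0]]';python3 -c "from h import *;lidout()"
```

```text
t: 7.08
eef_pos: [0.5654, 0.2304, 0.0827]
ee_rot: [-3.136, 0.006, -1.735]
force: [-1.8, 5.8, 14.3]
width: 0.0002
gripper_force: 7.2
row 78 sat [  9.   8.  63. 116. 110. 110.] lid front out mm 30.8 force [-1.2  4.6 14.5] tcp along -66.3
```

```bash
python3 -m jog '[[-1,[3,0,0],0],[-1,[7,0,0],0],[-1,[11,0,0],0],[-1,[15,0,0],0],[-1,[19,0,0],0],[-1,[23,0,0],0],[-1,[26,0,0],0]]';python3 -c "from h import *;lidout()"; python3 -m jog '[[-1,[3,0,0],0],[-1,[7,0,0],0],[-1,[11,0,0],0],[-1,[14,0,0],0],[-1,[16,0,0],0]]';python3 -c "from h import *;lidout()"
```

```text
t: 8.0
eef_pos: [0.5612, 0.2043, 0.0824]
ee_rot: [-3.136, 0.005, -1.735]
force: [0.3, 3.9, 12.4]
width: 0.0004
gripper_force: 6.3
row 78 sat [  9.   8.  47. 101. 112. 110.] lid front out mm 57.2 force [ 0.3  2.4 13.4] tcp along -39.7
t: 8.68
eef_pos: [0.5586, 0.1883, 0.0823]
ee_rot: [-3.136, 0.005, -1.735]
force: [-0.0, 4.5, 13.0]
width: 0.0007
gripper_force: 6.2
row 78 sat [ 12.  10.  37.  92. 113. 110.] lid front out mm 73.4 force [ 0.4  2.9 12.7] tcp along -23.7
```

```bash
python3 -m jog '[[-1,[0,0,-5],0],[0,[0,0,-40],0],[1,[0,0,-40],0],[1,[0,0,-40],0],[1,[0,0,-40],0]]'
python3 - <<'E'
from h import *
f=optics.grab_frame("wrist"); cv2.imwrite("pics/w3.png",f["color"][:,:,::-1])
E
```

```text
t: 9.35
eef_pos: [0.555, 0.1856, 0.1186]
ee_rot: [3.14, -0.001, -1.737]
force: [0.5, 0.4, 1.5]
width: 0.0348
gripper_force: 0.0
```

View pics/w3.png

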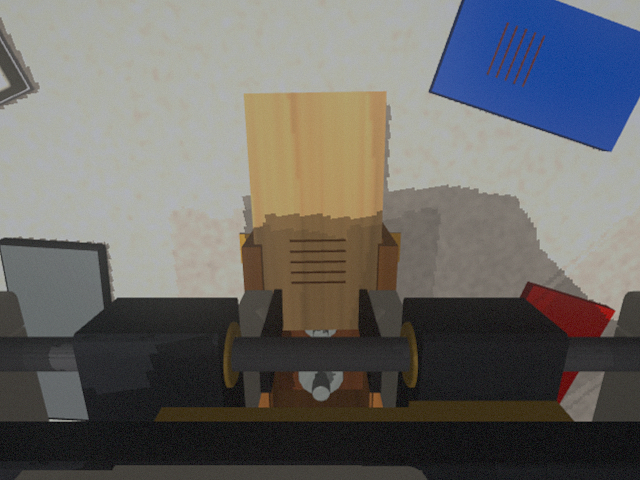

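The lid is well out: front corners at (245,93) and (386,92), sides at about 251 and 384 on row 200, rim front at row 233. The large weight's knob can be seen near (320,380).

Run:
```python
from h import *
f=optics.grab_frame("wrist"); s=status.get_state()
for p,z in(((245,93),.067),((386,92),.067),((251,200),.069),((384,200),.069),((242,233),.075),((398,233),.075)):
    P=ray(f,p,z)[0]; print(p,P.round(4),"tool",shift(P).round(1))
```

```text
(245, 93) [0.5759 0.0855 0.067 ] tool [ 95.4 -37.   51.8]
(386, 92) [0.5087 0.0962 0.067 ] tool [95.9 31.  51.9]
(251, 200) [0.5839 0.1366 0.069 ] tool [ 43.6 -36.5  49.7]
(384, 200) [0.516 0.148 0.069] tool [43.6 32.3 49.8]
(242, 233) [0.591  0.1517 0.075 ] tool [ 27.6 -40.9  43.7]
(398, 233) [0.5118 0.165  0.075 ] tool [27.6 39.4 43.8]
```

```bash
python3 -m jog '[[1,[25,-1,0],0],[1,[52,-2.5,0],0],[1,[52,-2.5,0],0],[1,[52,-2.5,0],0],[1,[52,-2.5,15],0],[1,[52,-2.5,30],0],[1,[52,-2.5,40],0],[1,[52,-2.5,43.5],0],[1,[52,-2.5,43.5],0],[1,[52,-2.5,43.5],0]]'
```

```text
t: 10.7
eef_pos: [0.5497, 0.1344, 0.0764]
ee_rot: [-3.141, 0.0, -1.737]
force: [0.2, -0.4, -0.4]
width: 0.0879
gripper_force: 0.0
```

```bash
python3 -m jog '[[1,[0,0,2],0],[1,[0,0,2],0],[0.6,[0,0,2],0],[0.55,[0,0,2],0],[0.5,[0,0,2],0],[0.3,[0,0,2],0],[0.3,[0,0,2],0],[0.3,[0,0,2],0]]' 25
```

```text
t: 11.7
eef_pos: [0.5492, 0.1342, 0.074]
ee_rot: [3.141, -0.0, -1.737]
force: [-1.7, -0.2, 2.1]
width: 0.0679
gripper_force: 25.0
```

Gripped: 67.9 mm wide at 25 N. Next I'll draw the lid out along the case's outward axis.

```bash
python3 -m jog '[[0.3,[3,0,0],0],[0.3,[7,0,0],0],[0.3,[12,0,0],0],[0.3,[17,0,0],0],[0.3,[20,0,0],0]]'; python3 -m jog '[[0.3,[5,0,0],0],[0.3,[10,0,0],0],[0.3,[15,0,0],0],[0.3,[20,0,0],0],[0.3,[25,0,0],0],[0.3,[30,0,0],0],[0.3,[35,0,0],0],[0.3,[40,0,0],0]]'
```

```text
t: 12.32
eef_pos: [0.5465, 0.1152, 0.0742]
ee_rot: [-3.141, 0.001, -1.736]
force: [-2.0, 4.2, 0.2]
width: 0.0676
gripper_force: 25.0
t: 13.32
eef_pos: [0.5391, 0.0743, 0.0739]
ee_rot: [3.141, -0.001, -1.737]
force: [-0.3, -0.3, -0.7]
width: 0.0673
gripper_force: 24.9
```

```bash
python3 -m jog '[[0.3,[10,0,0],0],[0.3,[18,0,0],0],[0.3,[22,0,0],0],[0.3,[22,0,0],0],[0.3,[22,0,12],0],[0.3,[22,0,24],0],[0.3,[22,0,36],0],[0.3,[22,0,46],0],[0.3,[22,0,52],0],[0.3,[22,0,54],0],[0.3,[22,0,54],0]]';  python3 - <<'E'
from h import *
f=optics.grab_frame("scene"); print(proj(f,[.53,.06,.0]))
u,v=proj(f,[.53,.08,.03])[0].astype(int); cv2.imwrite("pics/s2.png",cv2.resize(f["color"][v-80:v+80,u-110:u+110,::-1],None,fx=3.5,fy=3.5,interpolation=2))
E
```

```text
t: 14.7
eef_pos: [0.536, 0.0534, 0.0201]
ee_rot: [-3.141, 0.0, -1.737]
force: [0.3, -0.7, 0.5]
width: 0.0673
gripper_force: 24.9
[[301.01831208 267.40953759]]
```

View pics/s2.png

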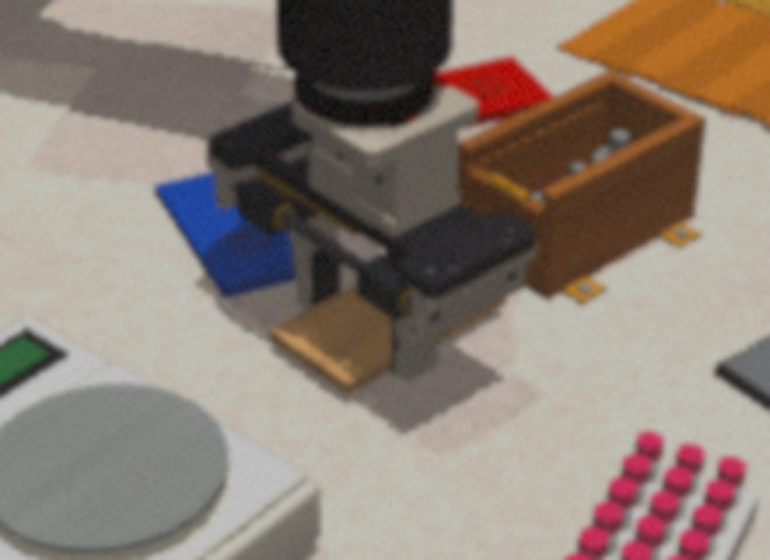

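The lid is held clear of the case and roughly level just above the desk. The case is open and the weights can be seen inside. I'll lower it until it touches.

```bash
python3 -m jog '[[0.3,[0,0,1],0],[0.3,[0,0,2],0],[0.3,[0,0,2],0]]';python3 -m jog '[[0.3,[0,0,1],0],[0.3,[0,0,2],0],[0.3,[0,0,2],0]]'
```

```text
t: 15.12
eef_pos: [0.5359, 0.0534, 0.0181]
ee_rot: [3.142, 0.0, -1.737]
force: [0.0, 0.6, -0.4]
width: 0.0672
gripper_force: 24.9
t: 15.5
eef_pos: [0.5358, 0.0534, 0.016]
ee_rot: [3.141, -0.0, -1.737]
force: [0.3, -0.2, -0.9]
width: 0.068
gripper_force: 24.9
```

```bash
python3 -m jog '[[0.3,[0,0,0.5],0],[0.3,[0,0,1],0],[0.3,[0,0,1],0]]';python3 -m jog '[[0.3,[0,0,0.5],0],[0.3,[0,0,1],0],[0.3,[0,0,1],0]]'
```

```text
t: 15.88
eef_pos: [0.5359, 0.0534, 0.015]
ee_rot: [3.142, -0.0, -1.737]
force: [-1.2, 0.4, -0.3]
width: 0.0679
gripper_force: 24.9
t: 16.25
eef_pos: [0.536, 0.0534, 0.0144]
ee_rot: [-3.141, 0.0, -1.737]
force: [-1.7, -0.3, 4.1]
width: 0.0677
gripper_force: 27.2
```

```bash
python3 -m jog '[[0.6,[0,0,0],0],[0.7,[0,0,0],0],[1,[0,0,0],0],[1,[0,0,0],0],[1,[0,0,0],0],[1,[0,0,-10],0],[1,[0,0,-50],0],[1,[0,0,-100],0],[1,[0,0,-150],0],[1,[0,0,-150],0],[1,[0,0,-150],0]]'
python3 - <<'E'
from h import *
# hover over the case back so that the camera sees the wells: look point
print("shift to above case centre", shift([.5635,.232,.20]))
E
```

```text
t: 17.62
eef_pos: [0.5348, 0.0532, 0.1638]
ee_rot: [3.14, 0.0, -1.737]
force: [-0.4, -1.5, -1.2]
width: 0.0877
gripper_force: 0.0
shift to above case centre [-181.07732223    1.414387    -36.18496534]
```

```bash
python3 -m jog '[[1,[-60,1,-40],0],[1,[-120,1,-40],0],[1,[-180,1,-40],0],[0,[-240,1,-40],0],[-0.3,[-271,1,-40],0],[-0.6,[-271,1,-40],0],[-0.6,[-271,1,-40],0],[-0.6,[-271,1,-40],0],[-0.6,[-271,1,-40],0]]'
python3 - <<'E'
from h import *
f=optics.grab_frame("wrist"); g=optics.grab_frame("top")
u,v=proj(g,[.53,.13,.03])[0].astype(int)
a=cv2.resize(g["color"][v-60:v+60,u-80:u+80],(640,480),interpolation=2)
np.savez("w4.npz",**f)
cv2.imwrite("pics/w4.png",cv2.resize(np.vstack([f["color"],a]),(480,720))[:, :, ::-1][:600] if 0 else np.hstack([cv2.resize(f["color"][60:420,140:500],(500,500)),cv2.resize(a[:,:,:],(300,225)).repeat(1,0) if 0 else cv2.copyMakeBorder(cv2.resize(a,(300,225)),0,275,0,0,0)])[:,:,::-1])
E
```

```text
t: 18.75
eef_pos: [0.5797, 0.3199, 0.2043]
ee_rot: [-3.142, 0.0, -1.738]
force: [-0.2, -0.4, -0.2]
width: 0.0328
gripper_force: 0.0
```

View pics/w4.png

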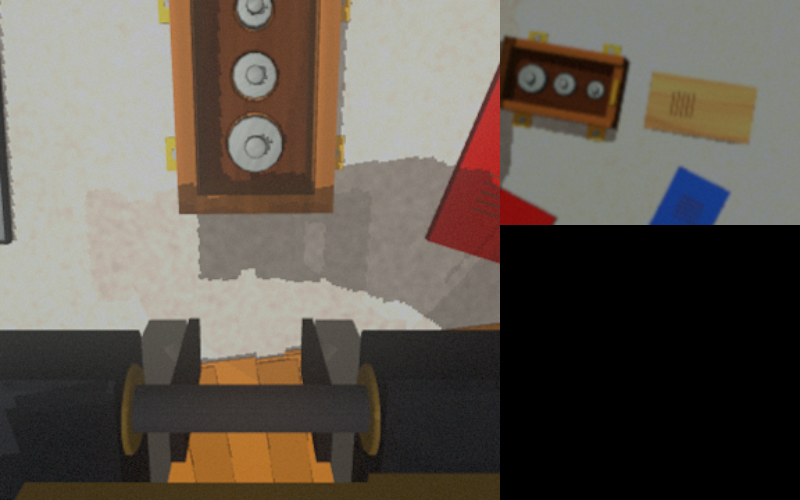

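The weights sit on the case's centre line. The large weight's knob is at crop pixel (256,146), the middle one at (256,75), and the case's back rim on row 213 (x 179–333). The lid lies flat on the desk in front of the case.

Run:
```python
from h import *
f=dict(np.load("w4.npz"))
c=lambda u,v:(u*.72+140-.14,v*.72+60-.14)
g=cv2.cvtColor(f["color"],cv2.COLOR_RGB2GRAY); g=cv2.resize(g,None,fx=4,fy=4,interpolation=2)
for n,p,z in(("knob",c(256,146),.058),("body",c(255,144),.040),("mid",c(256,75),.05),("backL",c(179,213),.075),("backR",c(333,213),.075),("innerL",c(198,193),.075),("innerR",c(314,193),.075)):
    P=ray(f,p,z)[0]; print(n,P.round(4),shift(P).round(1))
h=cv2.HoughCircles(g[400:960,1000:1600],cv2.HOUGH_GRADIENT,1,60,param1=100,param2=30,minRadius=18,maxRadius=100)
if h is not None:
  for u,v,r in h[0][:8]:
    u,v=(u+1000)/4,(v+400)/4; print("circ",round(u,1),round(v,1),r/4,shift(ray(f,(u,v),.04)[0]).round(1),shift(ray(f,(u,v),.058)[0]).round(1))
p=ray(optics.grab_frame("top"),(413,261),.07);print(p)
```

```text
knob [0.5689 0.2685 0.058 ] [ 52.9   2.2 146.4]
body [0.5694 0.2689 0.04  ] [ 52.4   1.8 164.4]
mid [0.5628 0.2322 0.05  ] [ 89.7   2.1 154.4]
backL [0.6149 0.2947 0.075 ] [ 19.4 -38.8 129.4]
backR [0.5342 0.3082 0.075 ] [ 19.5  43.  129.4]
innerL [0.6028 0.2858 0.075 ] [ 30.2 -28.4 129.4]
innerR [0.5427 0.2959 0.075 ] [ 30.2  32.6 129.4]
circ 323.9 163.9 19.425 [ 52.1   2.1 164.4] [ 53.7   1.9 146.4]
circ 323.4 114.4 15.25 [ 89.7   1.6 164.4] [ 89.1   1.5 146.4]
[[ 0.55170276 -0.16430613  0.07      ]]
```

```bash
python3 -m jog '[[-0.64,[25,1,0],0],[-0.64,[52.7,2.1,0],0],[-0.64,[52.7,2.1,30],0],[-0.64,[52.7,2.1,70],0],[-0.64,[52.7,2.1,100],0],[-0.64,[52.7,2.1,108],0],[-0.64,[52.7,2.1,108],0],[-0.64,[52.7,2.1,108],0]]'; python3 -c "
from h import *
print(shift([.5690,.2686,.062]))
f=optics.grab_frame('scene');u,v=proj(f,[.57,.26,.07])[0].astype(int)
cv2.imwrite('pics/s3.png',cv2.resize(f['color'][v-60:v+60,u-80:u+80,::-1],None,fx=5,fy=5,interpolation=2))"
```

```text
t: 19.9
eef_pos: [0.5697, 0.2698, 0.0976]
ee_rot: [-3.14, 0.002, -1.737]
force: [2.0, -0.3, 1.1]
width: 0.0157
gripper_force: 0.0
[ 1.34786572  0.58462001 35.60858292]
```

View pics/s3.png

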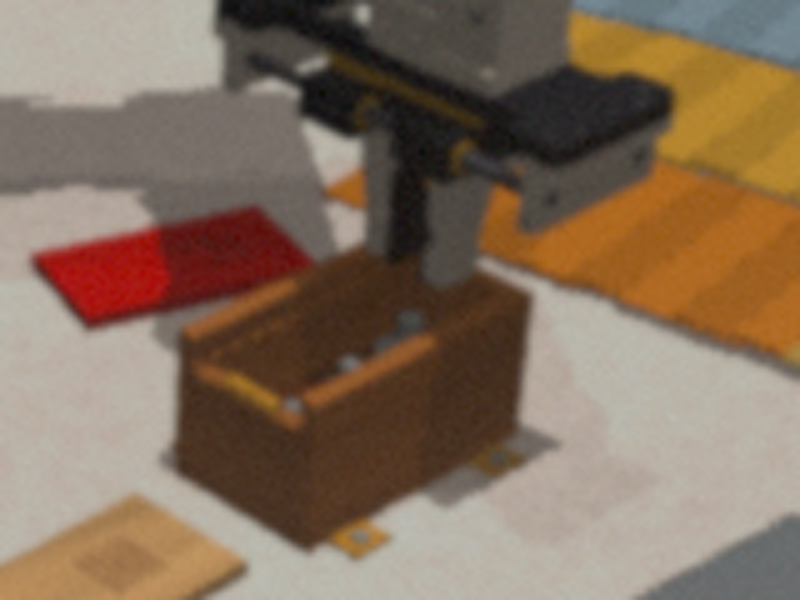

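The fingers stand just above the case's back part, between its walls. I'll go down slowly in stages and watch the force.

```bash
python3 -m jog '[[-0.64,[1.3,0.5,6],0],[-0.64,[1.3,0.5,12],0],[-0.64,[1.3,0.5,18],0],[-0.64,[1.3,0.5,18],0]]'; python3 -m jog '[[-0.64,[0,0,4],0],[-0.64,[0,0,7],0],[-0.64,[0,0,9],0],[-0.64,[0,0,9],0]]'
```

```text
t: 20.45
eef_pos: [0.5679, 0.2677, 0.0773]
ee_rot: [3.141, -0.001, -1.737]
force: [-0.1, -0.1, 0.7]
width: 0.0155
gripper_force: 0.0
t: 20.95
eef_pos: [0.5681, 0.2679, 0.0689]
ee_rot: [3.141, -0.0, -1.737]
force: [0.1, 0.0, 0.4]
width: 0.0161
gripper_force: 0.0
```

```bash
python3 -m jog '[[-0.64,[0,0,3],0],[-0.64,[0,0,6.5],0],[-0.64,[0,0,6.5],0],[-0.64,[0,0,6.5],0],[-0.75,[0,0,6.5],0],[-0.9,[0,0,6.5],0],[-0.9,[0,0,6.5],0],[-0.9,[0,0,6.5],0]]' 30
```

```text
t: 21.95
eef_pos: [0.5684, 0.2681, 0.0627]
ee_rot: [-3.141, 0.0, -1.737]
force: [0.3, -0.8, -0.6]
width: 0.0104
gripper_force: 30.0
```

```bash
python3 -m jog '[[-0.9,[0,0,-1],0],[-0.9,[0,0,-3],0],[-0.9,[0,0,-5],0],[-0.9,[0,0,-5],0],[-0.9,[0,0,-5],0]]'
```

```text
t: 22.58
eef_pos: [0.5682, 0.268, 0.0675]
ee_rot: [3.142, 0.0, -1.737]
force: [0.4, -0.3, -2.5]
width: 0.0102
gripper_force: 30.0
```

The scale agrees: about 2 N hanging from the gripper. I'll lift the weight and carry it to the pan.

```bash
python3 -m jog '[[-0.9,[0,0,-10],0],[-0.9,[0,0,-25],0],[-0.9,[0,0,-45],0],[-0.9,[0,0,-65],0],[-0.9,[0,0,-85],0],[-0.9,[0,0,-105],0],[-0.9,[0,0,-125],0],[-0.9,[0,0,-130],0],[-0.9,[0,0,-130],0]]'; python3 -m jog '[[-0.9,[10,-1,0],0],[-0.9,[30,-4,0],0],[-0.9,[60,-8,0],0],[-0.9,[95,-12,0],0],[-0.9,[130,-17,0],0],[-0.9,[165,-21,0],0],[-0.9,[200,-25,0],0],[-0.9,[235,-30,0],0],[-0.9,[270,-34,0],0],[-0.9,[305,-39,0],0],[-0.9,[340,-43,0],0],[-0.9,[370,-47,0],0],[-0.9,[395,-50,0],0],[-0.9,[412,-52,0],0],[-0.9,[422,-54,0],0],[-0.9,[429,-54,0],0],[-0.9,[429,-54,0],0],[-0.9,[429,-54,0],0]]'; python3 -c "
from h import *
print(shift([.5517,-.164,.1227]))
f=optics.grab_frame('scene');u,v=proj(f,[.55,-.164,.1])[0].astype(int)
cv2.imwrite('pics/s4.png',cv2.resize(f['color'][v-80:v+80,u-100:u+100,::-1],None,fx=3.5,fy=3.5,interpolation=2))"
```

```text
t: 23.7
eef_pos: [0.5682, 0.268, 0.198]
ee_rot: [-3.141, 0.001, -1.737]
force: [-0.3, -0.6, -1.8]
width: 0.0104
gripper_force: 30.0
t: 25.95
eef_pos: [0.5507, -0.1635, 0.1976]
ee_rot: [3.142, 0.0, -1.736]
force: [0.8, -0.2, -2.1]
width: 0.0104
gripper_force: 30.0
[ 0.29569936 -1.09674343 74.85248176]
```

View pics/s4.png

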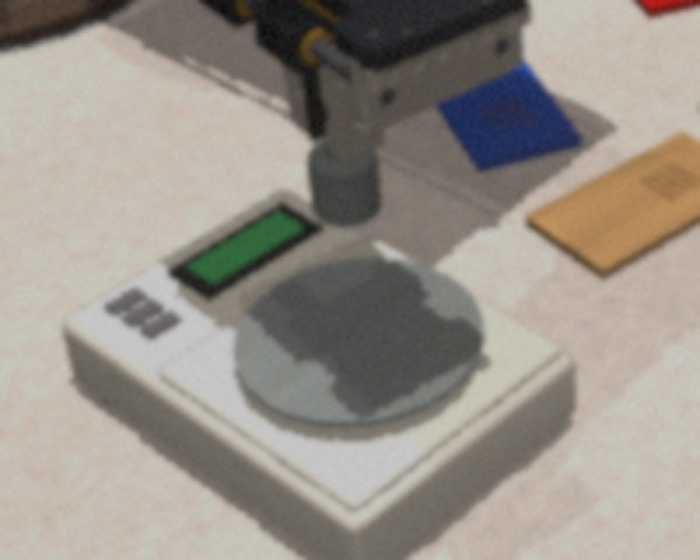

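The weight hangs upright over the balance, with the pan centred at crop pixel (362,340). I'll lower it, and check the pan's position against the scene view.

```bash
python3 -c "
from h import *
f=optics.grab_frame('scene');u,v=proj(f,[.55,-.164,.1])[0].astype(int)
print(ray(f,(u-100+362/3.5,v-80+340/3.5),.07))"
python3 -m jog '[[-0.9,[0,-1,10],0],[-0.9,[0,-1,25],0],[-0.9,[0,-1,40],0],[-0.9,[0,-1,55],0],[-0.9,[0,-1,63],0],[-0.9,[0,-1,68],0],[-0.9,[0,-1,70],0],[-0.9,[0,-1,70],0]]'
```

```text
[[ 0.55688558 -0.16684857  0.07      ]]
t: 27.05
eef_pos: [0.5518, -0.1642, 0.1278]
ee_rot: [-3.141, 0.0, -1.737]
force: [-0.6, -0.1, -1.6]
width: 0.0106
gripper_force: 30.0
```

Both views agree on the pan centre to within 6 mm. Next comes the gentle touch-down.

```bash
python3 -m jog '[[-0.9,[-1,-2,1],0],[-0.9,[-1,-2,2],0],[-0.9,[-1,-2,3],0],[-0.9,[-1,-2,3],0]]';python3 -m jog '[[-0.9,[0,0,0.5],0],[-0.9,[0,0,1],0],[-0.9,[0,0,1],0]]';python3 -m jog '[[-0.9,[0,0,0.5],0],[-0.9,[0,0,1],0],[-0.9,[0,0,1],0]]'
```

```text
t: 27.55
eef_pos: [0.5536, -0.1635, 0.1245]
ee_rot: [3.141, -0.0, -1.737]
force: [-0.2, 0.2, -2.1]
width: 0.0105
gripper_force: 30.0
t: 27.92
eef_pos: [0.5537, -0.1635, 0.1235]
ee_rot: [3.141, -0.0, -1.737]
force: [0.0, -0.3, -1.6]
width: 0.0103
gripper_force: 30.0
t: 28.3
eef_pos: [0.5538, -0.1636, 0.1227]
ee_rot: [-3.141, -0.0, -1.737]
force: [-0.2, -0.4, -1.1]
width: 0.0102
gripper_force: 30.0
```

```bash
python3 -m jog '[[-0.9,[0,0,0.5],0],[-0.9,[0,0,0.5],0],[-0.9,[0,0,0.5],0]]'
```

```text
t: 28.68
eef_pos: [0.5539, -0.1636, 0.1226]
ee_rot: [-3.141, -0.0, -1.737]
force: [-2.2, 0.4, 4.9]
width: 0.0102
gripper_force: 30.0
```

Contact at about 7 N. I'll open the fingers and go straight up.

```bash
python3 -m jog '[[-0.7,[0,0,0],0],[-0.5,[0,0,0],0],[-0.4,[0,0,0],0],[-0.4,[0,0,0],0],[-0.4,[0,0,-8],0],[-0.4,[0,0,-20],0],[-0.4,[0,0,-60],0],[-0.4,[0,0,-100],0],[-0.4,[-60,0,-120],0],[-0.4,[-120,0,-120],0],[-0.4,[-120,0,-120],0],[-0.4,[-120,0,-120],0],[-0.4,[-120,0,-120],0],[-0.4,[-120,0,-120],0]]';  python3 -c "
from h import *
f=optics.grab_frame('scene');g=optics.grab_frame('top')
a=f['color'][140:380,140:460];b=g['color'][210:350,180:460]
cv2.imwrite('pics/s5.png',np.vstack([cv2.resize(a,(480,360)),cv2.resize(b,(480,240))])[:,:,::-1])"
```

```text
t: 30.42
eef_pos: [0.5733, -0.0462, 0.2421]
ee_rot: [3.141, -0.0, -1.738]
force: [0.2, 0.4, -0.2]
width: 0.0261
gripper_force: 0.0
```

View pics/s5.png

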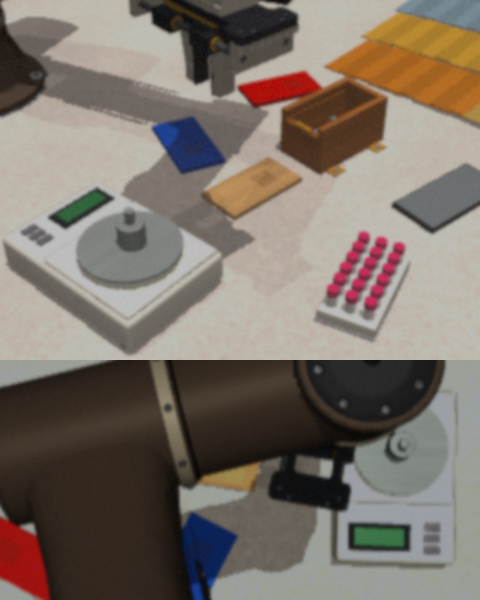

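The weight stands upright in the middle of the pan, the lid lies flat on the desk, and the gripper is clear of everything. I'm handing in.

```bash
python3 -c "
from station import order;print(order.job_done())"
```

```text
the job is handed in; nothing more can be done
None
```

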